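# Test the safety breaker of the power pack, then switch its outlet on

### The arm

A 6-joint arm with a two-finger parallel gripper is mounted at the origin on a cart in front of the work surface, level with it; the furniture and walls round the work are solid. World frame = base frame: x ahead of the robot, y to its left, z up, the work surface at z = 0. Lengths are in mm, angles in rad, forces in N, time in s.
With the tool pointing down it reaches from about 400 to 925 mm from the base axis. Payload 12.5 kg.
Tool frame: the origin (TCP) lies on the centre line of the jaws, within the pads' length; the fingertips stand 25 mm ahead of it and the grasp point (between the pads) lies 6 mm ahead of it (env.tip_extent is the distance from the TCP to the fingertips, in mm); x points along the fingers, z is the direction in which the jaws open and shut, and the axes are right-handed (so a half turn about x gives the same grasp; the last joint's range is limited). The gripper opens to 95 mm and grips with 3 to 60 N. Pads are 20 mm wide; open, the fingers measure 119 mm over their backs; the gripper's body (75 mm by 180 mm) begins 59 mm behind the grasp point.
Start: joints at [-1.392, 0.491, 1.559, -0, 1.092, -0.106], TCP at [175.626, -599.833, 239.661] pointing down, gripper open.
Joint ranges: [-3.1, 3.1], [-0.84, 2.19], [0.05, 2.79], [-1.13, 4.28], [0.06, 2.93], [-2.69, 2.69]. Speed limits (rad/s): [2.22, 2.22, 2.79, 3.14, 3.14, 3.14].

### API

Orientations are given as [roll, pitch, yaw] about the fixed x, y, z axes, in that order (R = Rz(yaw) Ry(pitch) Rx(roll)).
In Python, from cell import env gives the robot as it stands.
- The arm moves only by the tool step_arm, never from a script. Its argument "rows" is a list of rows, each a list of 6 numbers: the shift along the tool's x, y, z in mm, then the turn, a rotation vector about the tool's x, y, z in rad. In form: [[x, y, z, wx, wy, wz], ...]. A call has 1 to 8 rows; each row shifts and turns the pose as measured when the row begins, along the tool's axes as they then stand; what a row does not reach is not made up. A row lasts 1/8 s, in which the tool goes at most 62.5 mm and 10.7 degrees, less where a joint would pass 70% of its speed; a pose out of reach is approached as far as the arm can. A call is refused whole if a number of a shift passes 62.5 or a number of a turn 0.188, either way. A call with a gripper value outside its range is refused whole. "grip" is the finger opening in mm, from 0 to 95.1, set as the call begins (left out, the last holds). The fingers move at their own pace and stop on an object; the grip force is fixed at half the most. Time passes only in rows, so rows that do not move let the fingers close. It gives the time, the measured TCP pose, the force and the opening at its end, in the units of the state.
- env.state(): the state, without advancing time (a new reading comes with each control period).
- env.read_camera(name): name is "scene" or "side" or "wrist"; returns the picture (420x560x3 uint8, red, green, blue); there is no depth.
- env.get_calibration(name): a dict with "fx", "fy", "cx", "cy" (pixels), "D" ([k1, k2, p1, p2, k3] as OpenCV has them; the pictures are not rectified), "pose" (4x4, takes a point from camera to world coordinates); the wrist camera has in their place "hand_eye" (4x4, takes a point from camera to tool coordinates, whose origin is the TCP and whose axes are the tool frame's). Camera axes: x right, y down, z forward; pixel columns grow to the right and rows downward; lengths in mm; the calibration is good to about 2 mm. A picture is of the moment at which its call begins: read the wrist's pose just before it. get_calibration takes no time and is no camera call.
- env.job_done(): hands the job in, once; it reports no verdict.
The state is a dict: "t": time; "joints": joint angles; "qvel": joint speeds; "tau": joint torques, N m; "eef_pos": TCP position; "tcp_rot": TCP orientation; "ft_force": force on the tool from outside, world axes, zero at the start; "moment": the same for the moment, N m; "opening": opening from 0.0 (shut) to 1.0 (fully open).
Only numpy, scipy, OpenCV 4.12 (cv2) and the standard library are available. Lean on these libraries where they do the work, as an engineer would, in place of code of your own. Each camera call takes 0.05 s, during which the arm holds its last target.

### The job

Before a tool is plugged into the portable power pack its safety breaker has to be proved. With your fingertips, press the yellow test button until the breaker trips (the flag in the little window turns from green to orange), then press the blue reset button until it has latched again (green), and only then push the marked front end of the red rocker down so that the mains outlets are on. Leave the black rocker off, do not shift or pick up the pack, and leave the tools and the tape beside it where they lie.

Things in the scene. Friction and masses are not known exactly. Their poses are not given: they have to be found in the camera images.
- power_pack: Loose grey battery power pack, rounded box 190 (x) x 270 (y) x 140 mm, 7 kg. Origin: centre of its underside; x from its front (outlet flaps) to its back, y to the left seen from the front. Control deck on top (z 140) with one row at x = 0: yellow test button y +100, flag window +55, blue reset button +10, red rocker -50, black rocker -105. Handle along y at x +74, top 37 mm over the deck.
- test_button_top (a point): Centre of the top of the yellow test button: round cap 28 mm across, its top 18 mm above the deck when released, in a steel collar 39 mm across and 5 mm high. It is pressed straight down and springs back.
- test_button (a joint): Travel of the yellow test button: 0 released, 0.0085 m fully down. It trips the breaker at about 0.0055 m, with up to about 5 N; pressing it fully home is right.
- reset_button_top (a point): Centre of the top of the blue reset button, same shape as the test button (28 mm across, 18 mm above the deck, pressed straight down, springs back).
- reset_button (a joint): Travel of the blue reset button: 0 released, 0.0085 m fully down. It latches a tripped breaker at about 0.0055 m, with up to about 5 N; pressing it fully home is right.
- breaker (a joint): Snap-over lever of the safety breaker under the deck, pushed by the two buttons: 0 = latched (flag green, as at the start), 0.16 rad = tripped (flag orange). It snaps over a little past half way (about 0.1) and stays at either end by itself.
- flag_window (a point): Top centre of the flag window, opening 18 x 13 mm, between the two buttons; green flag = latched, orange = tripped.
- mains_rocker_on_end (a point): Point on the pressing face of the red rocker's front half, 16 mm in front of its pivot; this half bears a white line and is the ON end. Rocker 44 mm long (along the pack's x), 22 mm wide, pivot 10 mm above the deck, in a bezel 6 mm high. Off, this end stands up (the point 16 mm above the deck); on, it is down (10 mm above the deck, this half level).
- mains_rocker (a joint): Red rocker of the mains outlets: 0 = off (as at the start), 0.36 rad = on; snaps over a little past half way (about 0.23) and stays; about 5 N at its end.
- lamp_rocker_on_end (a point): The same point on the black rocker (low-voltage lamp output), which stays off.
- lamp_rocker (a joint): Black rocker: 0 = off (as at the start), 0.36 rad = on.
- tape_roll: Loose small black roll of tape, 50 mm across, 19 mm high, lying flat on the bench to the left of the pack. Origin: centre of its underside.
- screwdriver: Loose yellow-handled screwdriver 162 mm long, 22 mm high, lying on the bench along the left end of the pack. Origin: centre of its underside.
- pliers: Loose blue-handled pliers 177 mm long, 14 mm high, lying on the bench along the right end of the pack. Origin: centre of its underside.

How it is judged (in metres and radians):
On the way, in this order (a step that is already met when the one before it is completed fails the run):
1. the breaker is tripped by the test button while the mains rocker is off (value of joint breaker above 0.13 rad and value of joint mains_rocker below 0.1 rad), for 0.1 s.
2. the breaker is latched again by the reset button while the mains rocker is still off (value of joint breaker below 0.03 rad and value of joint mains_rocker below 0.1 rad), for 0.1 s.
3. the mains rocker is on (value of joint mains_rocker above 0.3 rad), for 0.1 s.
At the end, for the whole second after the job is handed in: The breaker is latched (flag green, lever within 0.03 rad of its latched end), the red mains rocker is on (over 0.3 rad), the black rocker is off, both buttons are released, the pack stands level within 20 mm of where it stood, and tape, screwdriver and pliers lie within 30 mm of where they lay (value of joint breaker below 0.03 rad and value of joint mains_rocker above 0.3 rad and value of joint lamp_rocker below 0.06 rad and value of joint each of test_button, reset_button below 0.0015 m and angle between power_pack's own z axis and vertical below 0.03 rad and distance of power_pack from where it was at the start of the episode below 0.02 m and linear speed of power_pack below 0.01 m/s and distance of each of tape_roll, screwdriver, pliers from where it was at the start of the episode below 0.03 m); the robot touches nothing.
It fails at once if the mains rocker is switched on while the breaker is tripped (value of joint breaker above 0.08 rad and value of joint mains_rocker above 0.2 rad).
It fails at once if the black rocker is switched on (value of joint lamp_rocker above 0.2 rad).
It fails at once if the power pack is shifted by more than 20 mm, lifted or tipped (distance of power_pack from where it was at the start of the episode above 0.02 m or height (world z) of power_pack above 0.008 m or angle between power_pack's own z axis and vertical above 0.06 rad).
It fails at once if the tape, screwdriver or pliers are lifted or pushed away (distance of any of tape_roll, screwdriver, pliers from where it was at the start of the episode above 0.03 m or height (world z) of any of tape_roll, screwdriver, pliers above 0.015 m).
It also fails if it takes over 35 s, if anything falls off the work surface, if the arm or the gripper's body presses on something with over 40 N, if the wrist force passes 120 N, or if a joint passes its speed limit or range.

## Working session

There is one attempt and no reset: what is moved stays moved. The work goes in short steps, Python scripts to look and compute and a tool call to move; the robot and the scene stay as the last step left them, time stands still between calls to the robot, and variables do not carry over. Pictures are saved under pics/ and viewed, and the job is handed in when it is done.

Besides the shell and the picture viewer there is one more tool, called in YAML: its name, and indented under it one key for each argument. step_arm: Moves the arm, as the interface text tells. Its arguments: {"type":"object","properties":{"rows":{"type":"array","items":{"type":"array","items":{"type":"number"}}},"grip":{"type":"number"}},"required":["rows"]}

```bash
mkdir -p pics; python3 - <<'E'
from cell import env
import cv2
print(env.state(), env.tip_extent)
for n in("scene","side"):
    cv2.imwrite(f"pics/{n}0.png",env.read_camera(n)[:,:,::-1])
    print(n,env.get_calibration(n))
print(env.get_calibration("wrist"))
E
```

```text
{'t': 0.0, 'joints': array([-1.39158481e+00,  4.91558560e-01,  1.55945729e+00, -4.48074495e-05,
        1.09165899e+00, -1.05612257e-01]), 'qvel': array([ 0.00098628, -0.00036327,  0.00163699,  0.00176801,  0.00120026,
       -0.00040965]), 'tau': array([ 7.32027784e-04, -6.12633848e+01, -2.58179533e+01,  6.92996965e-02,
        4.82486759e-02, -1.01674470e-04]), 'eef_pos': array([ 175.58486561, -599.60924129,  239.05964303]), 'tcp_rot': array([3.07268513, 1.5697134 , 1.78673325]), 'ft_force': array([-0.49942097, -0.5868933 , -1.04325311]), 'moment': array([ 0.00626436,  0.00785335, -0.01751186]), 'opening': 1.003758554840289} 25.0
scene {'fx': 382.2015147046535, 'fy': 382.2015147046535, 'cx': 280.37614941868856, 'cy': 204.95127012284794, 'D': array([-0.02104032,  0.        ,  0.        ,  0.        ,  0.        ]), 'pose': array([[-7.04252205e-01, -4.73588452e-01,  5.28907185e-01,
         6.20376396e+01],
       [-7.09918600e-01,  4.76760261e-01, -5.18377502e-01,
         5.50104013e+02],
       [-6.66432899e-03, -7.40549547e-01, -6.71968716e-01,
         6.70790581e+02],
       [ 
[... 452 characters left out ...]
 1.99460681e-02, -9.00019099e-01, -4.35393816e-01,
         5.91636730e+02],
       [ 0.00000000e+00,  0.00000000e+00,  0.00000000e+00,
         1.00000000e+00]])}
{'fx': 297.00518429185576, 'fy': 297.00518429185576, 'cx': 285.9077827762729, 'cy': 204.29733048992316, 'D': array([-0.00574864,  0.        ,  0.        ,  0.        ,  0.        ]), 'hand_eye': array([[ 7.91741005e-04, -2.57756150e-01,  9.66209677e-01,
        -1.44466508e+02],
       [-1.44237647e-04, -9.66209999e-01, -2.57756118e-01,
         7.36941039e+01],
       [ 9.99999676e-01,  6.47122777e-05, -8.02166217e-04,
        -6.87338555e-01],
       [ 0.00000000e+00,  0.00000000e+00,  0.00000000e+00,
         1.00000000e+00]])}
```

View pics/scene0.png

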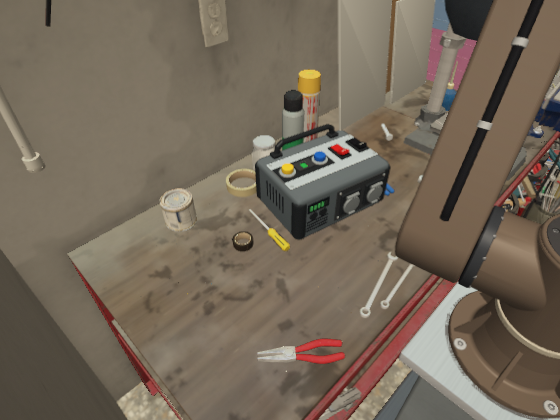

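View pics/side0.png

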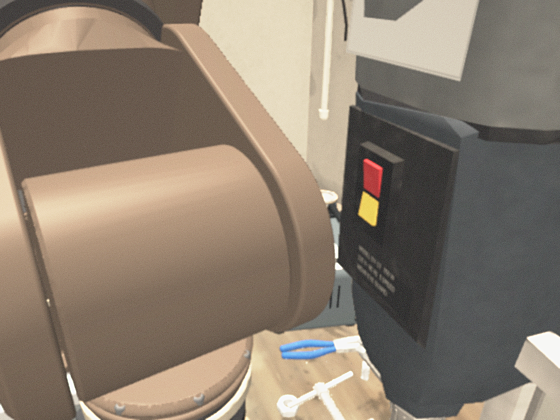

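```bash
python3 - <<'E'
import cv2
a=cv2.imread("pics/scene0.png")[110:250,230:410]
cv2.imwrite("pics/crop0.png",cv2.resize(a,None,fx=4,fy=4,interpolation=cv2.INTER_CUBIC))
E
```

```text
(no output)
```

View pics/crop0.png

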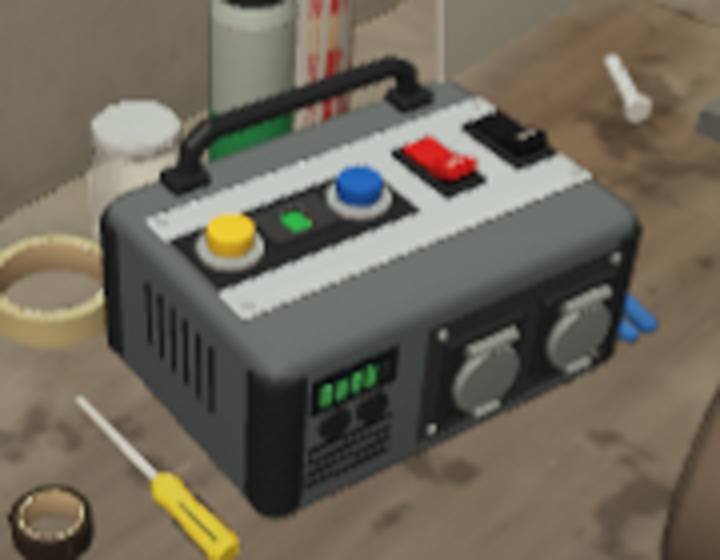

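```bash
cat >h.py <<'E'
import numpy as np,cv2
from scipy.spatial.transform import Rotation as R
from cell import env
def Tt(s):
    T=np.eye(4);T[:3,:3]=R.from_euler('xyz',s['tcp_rot']).as_matrix();T[:3,3]=s['eef_pos'];return T
def cam(n,s=None):
    c=env.get_calibration(n)
    P=c['pose'] if 'pose' in c else Tt(s)@c['hand_eye']
    return np.array([[c['fx'],0,c['cx']],[0,c['fy'],c['cy']],[0,0,1]]),c['D'],P
def bp(n,px,z,s=None):
    K,D,P=cam(n,s)
    u=cv2.undistortPoints(np.array([[px]],float),K,D)[0,0]
    d=P[:3,:3]@[u[0],u[1],1]; return P[:3,3]+d*(z-P[2,3])/d[2]
def pj(n,p,s=None):
    K,D,P=cam(n,s);Q=np.linalg.inv(P)
    return cv2.projectPoints(np.atleast_2d(p).astype(float),cv2.Rodrigues(Q[:3,:3])[0],Q[:3,3],K,D)[0][:,0]
E
python3 - <<'E'
from h import *
y=bp("scene",(288,166.7),158);b=bp("scene",(320,155.2),158)
print(y,b,np.linalg.norm(y-b))
d=(y-b)/np.linalg.norm(y-b);print(np.degrees(np.arctan2(d[1],d[0])))
s=env.state();print(Tt(s).round(3))
E
```

```text
[544.20834669  52.49500082 158.        ] [522.61504738 -32.0216606  158.        ] 87.23151170375446
75.66800293826712
[[-0.00000e+00  9.60000e-01  2.81000e-01  1.75580e+02]
 [ 1.00000e-03  2.81000e-01 -9.60000e-01 -5.99636e+02]
 [-1.00000e+00  0.00000e+00 -1.00000e-03  2.39133e+02]
 [ 0.00000e+00  0.00000e+00  0.00000e+00  1.00000e+00]]
```

```bash
python3 - <<'E'
from h import *
for p in [(415,135),(440,140),(388,137),(385,190)]: print(p,bp("scene",p,0).round(),bp("scene",p,150).round())
# can tops: base hidden; try heights
for p in [(310,76),(293,97)]:
  for z in (200,250,300): print(p,z,bp("scene",p,z).round())
E
```

```text
(415, 135) [ 519. -518.    0.] [ 417. -279.  150.]
(440, 140) [ 447. -548.    0.] [ 361. -302.  150.]
(388, 137) [ 575. -445.    0.] [ 460. -222.  150.]
(385, 190) [ 431. -211.    0.] [348. -41. 150.]
(310, 76) 200 [ 770. -270.  200.]
(310, 76) 250 [ 695. -183.  250.]
(310, 76) 300 [619. -96. 300.]
(293, 97) 200 [ 713. -139.  200.]
(293, 97) 250 [644. -65. 250.]
(293, 97) 300 [575.   8. 300.]
```

step_arm:
  rows:
    - [-20, 0, 0, 0, 0, 0]
    - [-20, 0, 0, 0, 0, 0]
    - [-6, 40, -42, 0, 0, 0]
    - [-6, 40, -42, 0, 0, 0]
  grip: 0

```text
t: 0.6
eef_pos: [228.3, -496.1, 289.9]
tcp_rot: [3.062, 1.565, 1.772]
ft_force: [1.7, 0.7, 0.3]
opening: 0.636
```

step_arm:
  rows:
    - [-2, 40, -42, 0, 0, 0]
    - [-2, 40, -42, 0, 0, 0]
    - [-2, 40, -42, 0, 0, 0]
    - [-2, 40, -42, 0, 0, 0]
    - [-2, 40, -42, 0, 0, 0]
    - [-2, 40, -42, 0, 0, 0]
    - [0, 30, -32, 0, 0, 0]
    - [0, 0, 0, 0, 0, 0]

```text
t: 1.6
eef_pos: [413.5, -133.9, 303.8]
tcp_rot: [2.968, 1.565, 1.68]
ft_force: [-0.7, -0.7, -0.3]
opening: 0.007
```

step_arm:
  rows:
    - [0, 0, 0, -0.185, 0, 0]
    - [0, 0, 0, -0.185, 0, 0]
    - [0, 0, 0, -0.185, 0, 0]
    - [0, 0, 0, -0.185, 0, 0]
    - [0, 0, 0, -0.185, 0, 0]
    - [0, 0, 0, -0.185, 0, 0]
    - [0, 0, 0, -0.185, 0, 0]
    - [0, 0, 0, -0.185, 0, 0]

```text
t: 2.6
eef_pos: [410.4, -139.5, 302.4]
tcp_rot: [1.981, 1.563, 2.195]
ft_force: [-0.2, 0.0, -1.3]
opening: 0.006
```

step_arm:
  rows:
    - [0, 0, 0, -0.185, 0, 0]
    - [0, 0, 0, -0.185, 0, 0]
    - [0, 0, 0, -0.185, 0, 0]
    - [0, 0, 0, -0.185, 0, 0]
    - [0, 0, 0, -0.185, 0, 0]
    - [0, 0, 0, -0.185, 0, 0]
    - [0, 0, 0, 0, 0, 0]

```text
t: 3.48
eef_pos: [407.2, -145.6, 301.1]
tcp_rot: [1.102, 1.56, 2.438]
ft_force: [1.1, 0.7, 0.1]
opening: 0.002
```

```bash
python3 - <<'E'
from h import *
s=env.state();print(Tt(s).round(3),s['t'],s['joints'].round(2))
for n in("wrist","scene","side"): cv2.imwrite(f"pics/{n}1.png",env.read_camera(n)[:,:,::-1])
E
```

```text
[[-8.00000e-03 -9.73000e-01  2.32000e-01  4.07217e+02]
 [ 7.00000e-03  2.32000e-01  9.73000e-01 -1.45577e+02]
 [-1.00000e+00  9.00000e-03  5.00000e-03  3.01082e+02]
 [ 0.00000e+00  0.00000e+00  0.00000e+00  1.00000e+00]] 3.475 [-0.5   0.15  1.91  0.    1.1  -1.84]
```

View pics/wrist1.png

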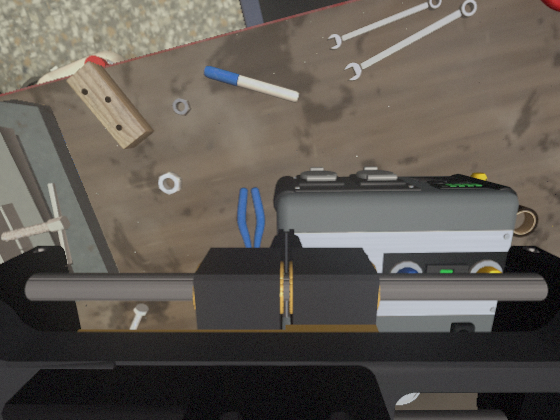

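View pics/side1.png

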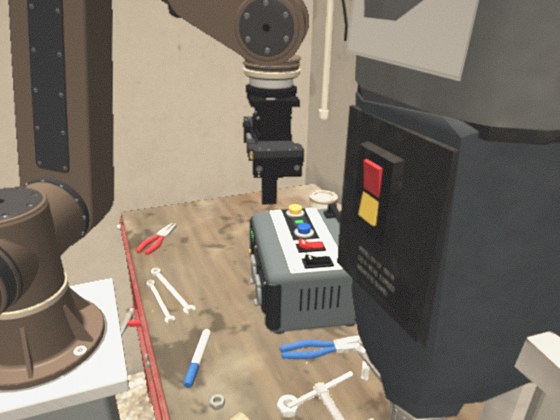

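View pics/scene1.png

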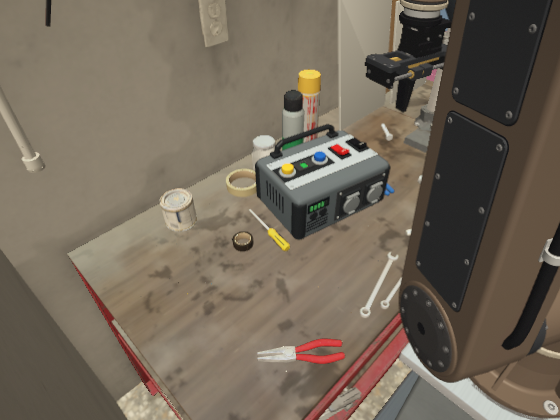

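The wrist view shows the pack half hidden behind the gripper, while the side view now shows the whole deck (yellow ≈ (295,209), blue ≈ (304,229), red ≈ (311,245)). I'll enlarge it.

```bash
python3 - <<'E'
import cv2
a=cv2.imread("pics/side1.png")[190:290,240:360]
cv2.imwrite("pics/crop1s.png",cv2.resize(a,None,fx=6,fy=6,interpolation=cv2.INTER_CUBIC))
a=cv2.imread("pics/scene1.png")[125:195,260:380]
cv2.imwrite("pics/crop1c.png",cv2.resize(a,None,fx=6,fy=6,interpolation=cv2.INTER_CUBIC))
E
```

```text
(no output)
```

View pics/crop1s.png

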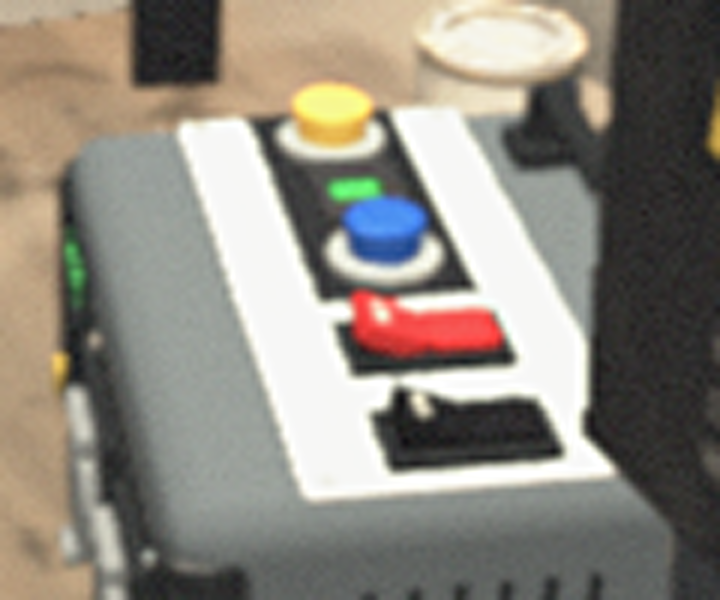

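View pics/crop1c.png

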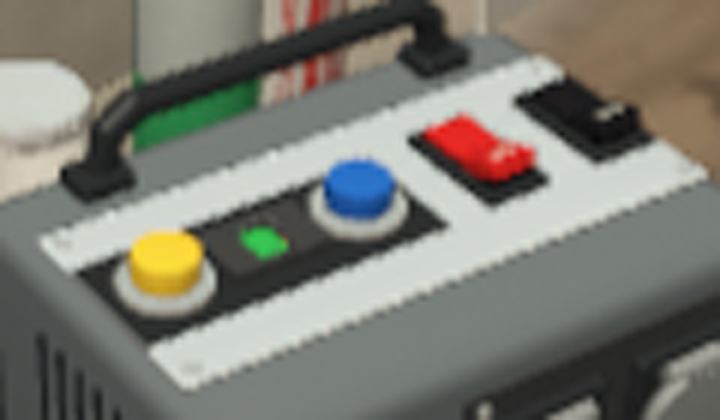

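```bash
python3 - <<'E'
from h import *
from scipy.optimize import least_squares
L=np.array([[0,100,158],[0,10,158],[-16,-50,156],[-16,-105,156.]])
S=np.array([[295.5,207],[304.2,226.2],[303.3,241.7],[310,257.2]])
C=np.array([[287.7,166.2],[320,154.3],[344.7,150.3],[361.7,143.7]])
def W(p):
    c,s=np.cos(p[2]),np.sin(p[2]);return np.c_[p[0]+c*L[:,0]-s*L[:,1],p[1]+s*L[:,0]+c*L[:,1],L[:,2]]
for k in ("side","scene","both"):
    f=lambda p:np.r_[(pj("side",W(p))-S).ravel()*(k!="scene"),(pj("scene",W(p))-C).ravel()*(k!="side")]
    r=least_squares(f,[520,-45,-.25],x_scale=[10,10,.1]);print(k,r.x,np.degrees(r.x[2]),r.fun.round(1));print(W(r.x).round(1))
E
```

```text
side [ 5.26296432e+02 -4.89659921e+01 -2.19350457e-01] -12.56785543243896 [-0.1 -0.2  0.3 -0.3 -0.1  0.4 -0.1  0.1  0.  -0.   0.  -0.  -0.  -0.
  0.  -0. ]
[[ 548.1   48.6  158. ]
 [ 528.5  -39.2  158. ]
 [ 499.8  -94.3  156. ]
 [ 487.8 -148.   156. ]]
scene [ 5.23170809e+02 -4.51148078e+01 -2.25457987e-01] -12.917791122167484 [-0.  -0.  -0.  -0.  -0.  -0.  -0.  -0.  -0.1  0.2  0.  -0.2 -0.3  0.1
  0.4 -0.2]
[[ 545.5   52.4  158. ]
 [ 525.4  -35.4  158. ]
 [ 496.4  -90.3  156. ]
 [ 484.1 -143.9  156. ]]
both [ 5.25799265e+02 -4.79544096e+01 -2.19680834e-01] -12.586784608115494 [-0.5 -0.4 -0.2 -0.5 -0.6  0.2 -0.6 -0.1  0.1 -0.7 -0.  -1.1 -0.5 -0.9
  0.1 -1.2]
[[ 547.6   49.6  158. ]
 [ 528.   -38.2  158. ]
 [ 499.3  -93.3  156. ]
 [ 487.3 -146.9  156. ]]
```

step_arm:
  rows:
    - [0, -15, 37, 0, 0, 0]
    - [0, -15, 37, 0, 0, 0]
    - [5, -15, 37, 0, 0, 0]
    - [10, -15, 37, 0, 0, 0]
    - [10, -15, 37, 0, 0, 0]
    - [15, -15, 37, 0, 0, 0]
    - [15, 0, 0, 0, 0, 0]
    - [10, 0, 0, 0, 0, 0]

```text
t: 4.62
eef_pos: [552.7, 53.0, 234.4]
tcp_rot: [1.091, 1.562, 2.399]
ft_force: [0.2, -0.4, 0.7]
opening: 0.005
```

```bash
cat > look.py <<'E'
import sys
from h import *
k=sys.argv[1]; tgt=np.array([float(v) for v in sys.argv[2:5]])
s=env.state();T=Tt(s);tip=T@[25,0,0,1]
print("t",s['t'],"tcp",s['eef_pos'].round(1),"tip",tip[:3].round(1),"tool delta",(T[:3,:3].T@(tgt-tip[:3])).round(1),"F",s['ft_force'].round(1))
print("tilt x-axis",T[:3,0].round(3), "yaw y",np.degrees(np.arctan2(T[1,1],T[0,1])))
for n in("side","scene"):
    im=env.read_camera(n)[:,:,::-1].copy(); print(n,"tip px",pj(n,tip[:3]).round(1),"tgt px",pj(n,tgt).round(1))
    c=pj(n,tgt)[0].astype(int); x0,y0=max(c[0]-50,0),max(c[1]-40,0)
    a=cv2.resize(im[y0:y0+70,x0:x0+95],None,fx=8,fy=8,interpolation=cv2.INTER_CUBIC)
    print("crop origin",x0,y0); cv2.imwrite(f"pics/{n}{k}.png",a)
E
python3 look.py 2 547.3 50 158
```

```text
t 4.625 tcp [552.7  53.  234.4] tip [552.5  53.2 209.4] tool delta [51.4  3.9 -4.6] F [ 0.2 -0.4  0.7]
tilt x-axis [-0.006  0.006 -1.   ] yaw y 164.98419240941763
side tip px [[297.2 184.1]] tgt px [[294.8 206.6]]
crop origin 244 166
scene tip px [[285.2 146. ]] tgt px [[287.8 165.7]]
crop origin 237 125
```

View pics/side2.png

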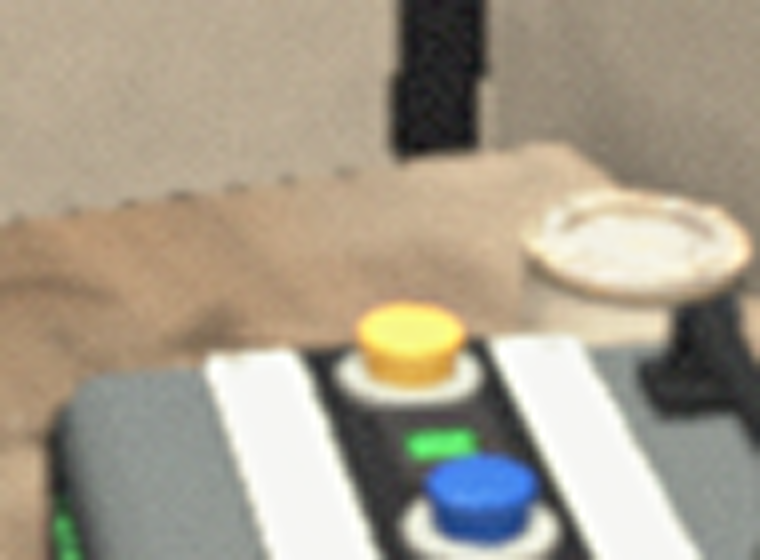

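View pics/scene2.png

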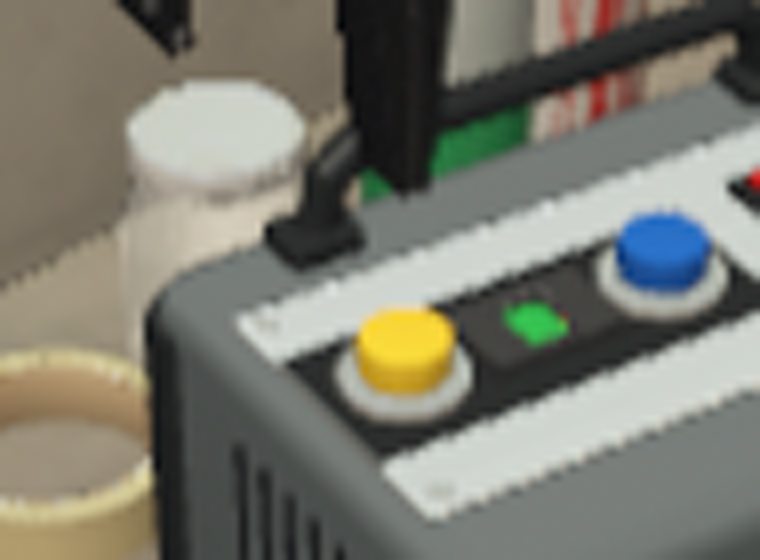

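step_arm:
  rows:
    - [16, 4, 0, -0.02, 0, 0]
    - [16, 1, 0, -0.02, 0, 0]
    - [8, 0, 0, 0, 0, 0]
    - [0, 0, 0, 0, 0, 0]

```text
t: 5.22
eef_pos: [547.2, 51.2, 196.1]
tcp_rot: [0.768, 1.564, 2.111]
ft_force: [0.6, -0.6, 0.1]
opening: 0.006
```

```bash
python3 look.py 3 547.3 52 158
```

```text
t 5.225 tcp [547.2  51.2 196.1] tip [547.1  51.3 171.1] tool delta [13.1 -0.1  0.6] F [ 0.6 -0.6  0.1]
tilt x-axis [-0.003  0.005 -1.   ] yaw y 166.95142206638417
side tip px [[294.7 200.9]] tgt px [[294.4 206.2]]
crop origin 244 166
scene tip px [[287.5 161.2]] tgt px [[287.2 166. ]]
crop origin 237 126
```

View pics/side3.png

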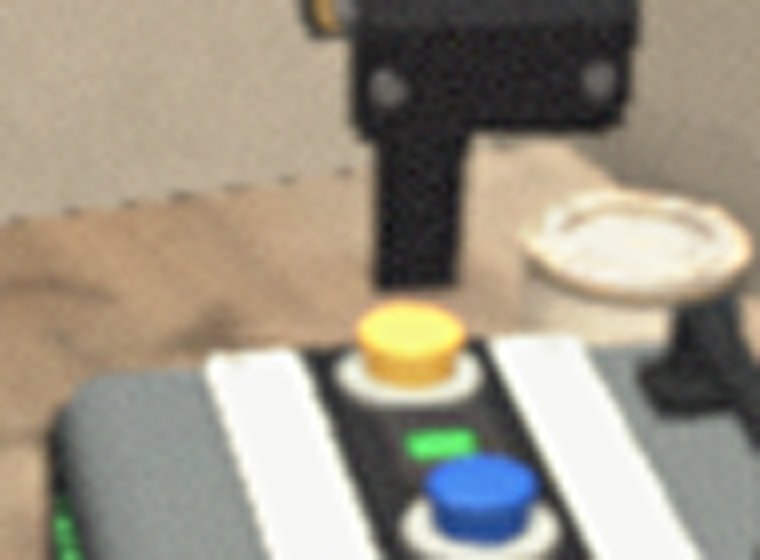

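View pics/scene3.png

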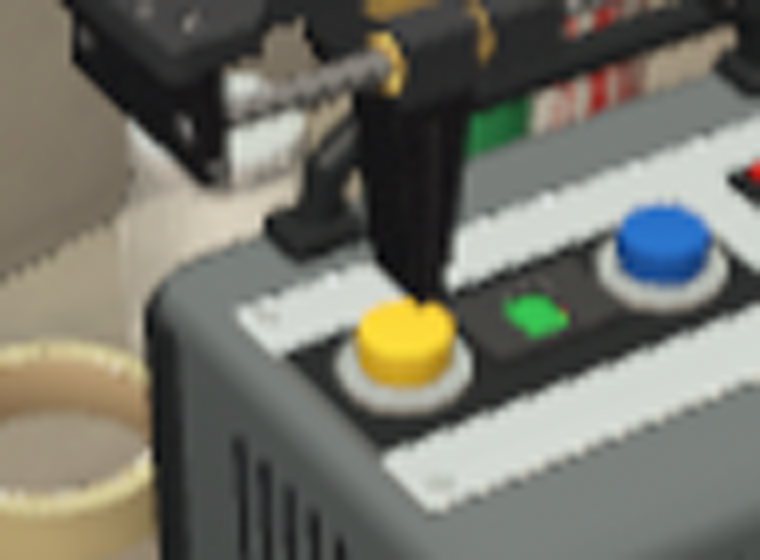

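step_arm:
  rows:
    - [5, 0, 3, 0, 0, 0]
    - [5, 0, 0, 0, 0, 0]
    - [4, 0, 0, 0, 0, 0]
    - [3, 0, 0, 0, 0, 0]

```text
t: 5.82
eef_pos: [548.6, 54.6, 179.8]
tcp_rot: [0.286, 1.565, 1.629]
ft_force: [-1.4, 0.1, 3.8]
opening: 0.004
```

step_arm:
  rows:
    - [3, 0, 0, 0, 0, 0]
    - [2, 0, 0, 0, 0, 0]

```text
t: 6.08
eef_pos: [548.7, 54.6, 174.6]
tcp_rot: [0.265, 1.566, 1.608]
ft_force: [-2.9, -0.2, 14.7]
opening: 0.003
```

step_arm:
  rows:
    - [0.5, 0, 0, 0, 0, 0]

```text
t: 6.2
eef_pos: [548.7, 54.6, 174.6]
tcp_rot: [0.194, 1.566, 1.537]
ft_force: [-3.8, -0.8, 11.7]
opening: 0.006
```

step_arm:
  rows:
    - [-10, 0, 0, 0, 0, 0]
    - [-15, 0, 0, 0, 0, 0]
    - [-8, 0, 0, 0, 0, 0]

```text
t: 6.58
eef_pos: [548.7, 54.5, 209.2]
tcp_rot: [0.287, 1.565, 1.631]
ft_force: [-1.0, 0.6, 0.2]
opening: 0.007
```

```bash
python3 look.py 4 529 -36.5 158
```

```text
t 6.575 tcp [548.7  54.5 209.2] tip [548.7  54.6 184.2] tool delta [ 25.7  -1.4 -93.3] F [-1.   0.6  0.2]
tilt x-axis [-0.     0.005 -1.   ] yaw y 166.96374331629357
side tip px [[294.9 194.8]] tgt px [[304.1 225.2]]
crop origin 254 185
scene tip px [[286.  156.7]] tgt px [[319.2 153.3]]
crop origin 269 113
```

View pics/scene4.png

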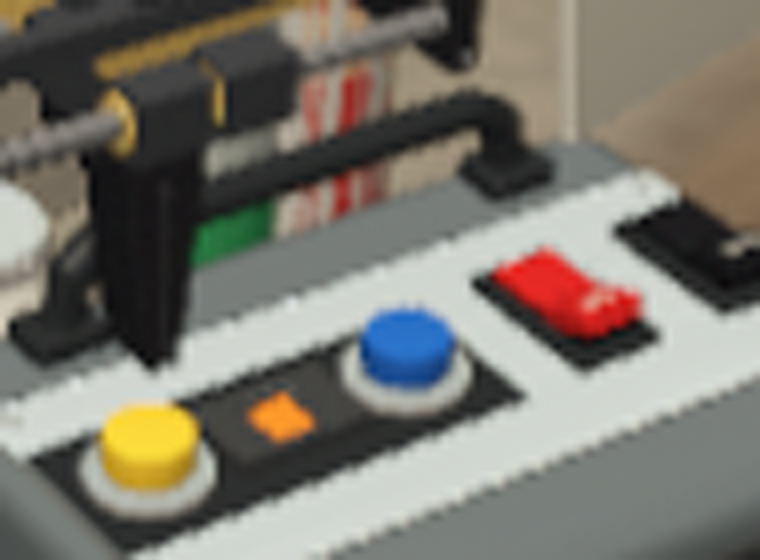

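View pics/side4.png

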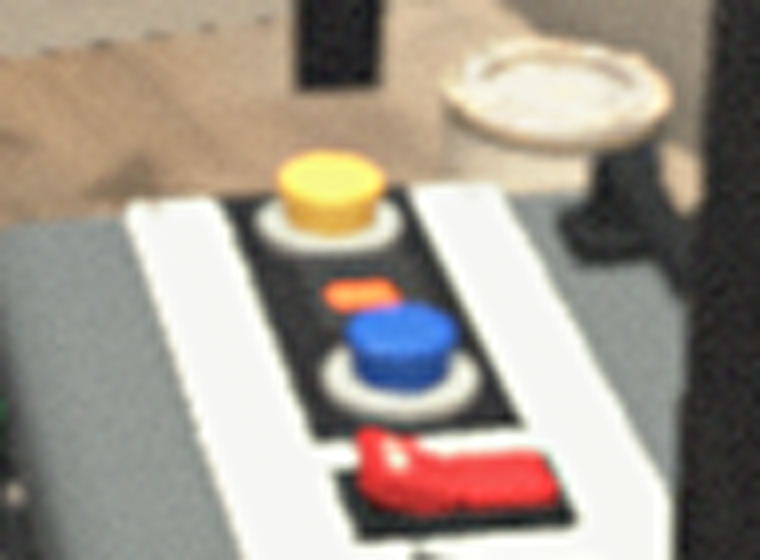

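The flag is orange in both views, so the breaker has tripped and the yellow button has sprung back. Next I move 90 mm along the row to the blue button.

step_arm:
  rows:
    - [0, 0, -30, 0, 0, 0]
    - [0, -0.5, -31, 0, 0, 0]
    - [0, -0.5, -31, 0, 0, 0]
    - [6, 0, 0, 0, 0, 0]
    - [4, 0, 0, 0, 0, 0]

```text
t: 7.3
eef_pos: [528.2, -37.0, 197.5]
tcp_rot: [0.257, 1.565, 1.601]
ft_force: [-1.1, 0.1, 0.8]
opening: 0.005
```

```bash
python3 look.py 5 529 -34.5 158
```

```text
t 7.3 tcp [528.2 -37.  197.5] tip [528.2 -36.8 172.5] tool delta [14.5 -0.3  2.4] F [-1.1  0.1  0.8]
tilt x-axis [-0.     0.006 -1.   ] yaw y 167.0124018514566
side tip px [[304.1 219. ]] tgt px [[303.7 224.8]]
crop origin 253 184
scene tip px [[319.9 148.2]] tgt px [[318.6 153.7]]
crop origin 268 113
```

View pics/scene5.png

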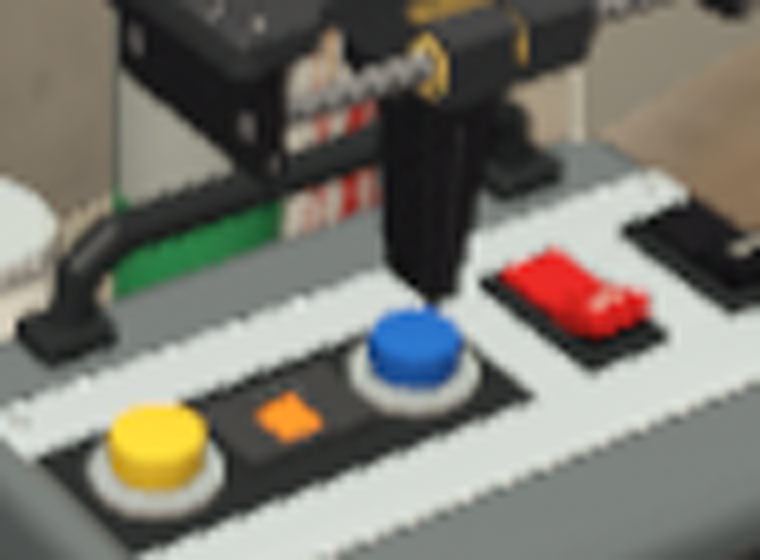

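View pics/side5.png

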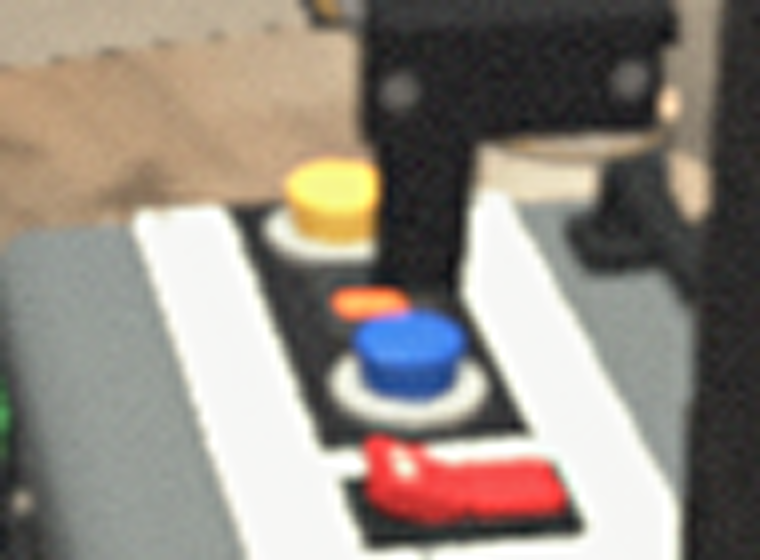

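step_arm:
  rows:
    - [5, 1, 2.5, 0, 0, 0]
    - [5, 0, 0, 0, 0, 0]
    - [4, 0, 0, 0, 0, 0]
    - [4, 0, 0, 0, 0, 0]
    - [3, 0, 0, 0, 0, 0]

```text
t: 8.02
eef_pos: [528.0, -32.3, 175.2]
tcp_rot: [0.286, 1.565, 1.633]
ft_force: [-0.2, -1.0, 2.6]
opening: 0.008
```

step_arm:
  rows:
    - [2.5, 0, 0, 0, 0, 0]
    - [1, 0, 0, 0, 0, 0]

```text
t: 8.28
eef_pos: [528.1, -32.3, 174.5]
tcp_rot: [-0.05, 1.565, 1.298]
ft_force: [-6.4, 0.7, 18.1]
opening: 0.003
```

step_arm:
  rows:
    - [-10, 0, 0, 0, 0, 0]
    - [-15, 0, 0, 0, 0, 0]
    - [-8, 0, 0, 0, 0, 0]

```text
t: 8.65
eef_pos: [528.0, -32.4, 209.0]
tcp_rot: [-0.029, 1.565, 1.318]
ft_force: [-0.7, -0.1, 0.2]
opening: 0.002
```

step_arm:
  rows:
    - [0, 8, -20, 0, 0, 0]
    - [0, 8, -21, 0, 0, 0]
    - [0, 0, -19, 0, 0, 0]
    - [6, 0, 0, 0, 0, 0]
    - [4, 0, 0, 0, 0, 0]

```text
t: 9.28
eef_pos: [498.9, -88.2, 199.9]
tcp_rot: [-0.415, 1.564, 0.932]
ft_force: [-0.2, -0.0, 0.8]
opening: 0.005
```

```bash
python3 look.py 6 499.5 -90.5 156
```

```text
t 9.275 tcp [498.9 -88.2 199.9] tip [499.  -88.  174.9] tool delta [18.9 -1.  -2.4] F [-0.2 -0.   0.8]
tilt x-axis [ 0.004  0.005 -1.   ] yaw y 167.1957687948864
side tip px [[301.9 231.9]] tgt px [[302.2 241.2]]
crop origin 252 201
scene tip px [[343.7 143.6]] tgt px [[343.4 149.8]]
crop origin 293 109
```

View pics/scene6.png

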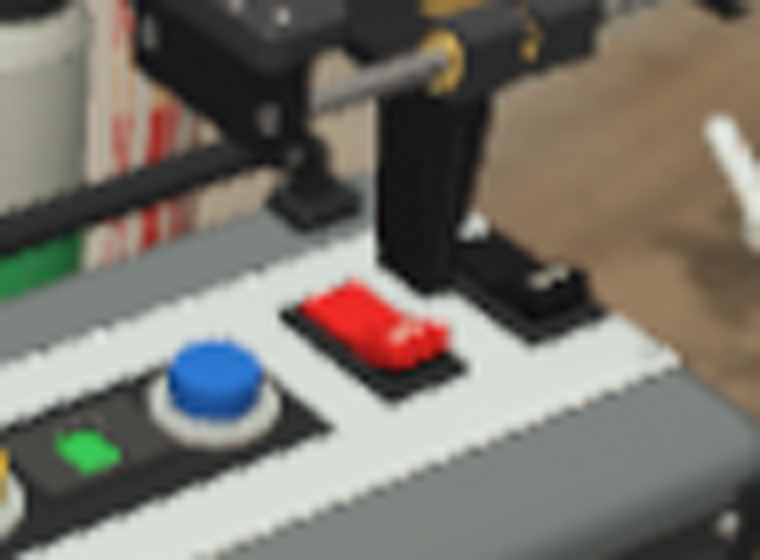

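View pics/side6.png

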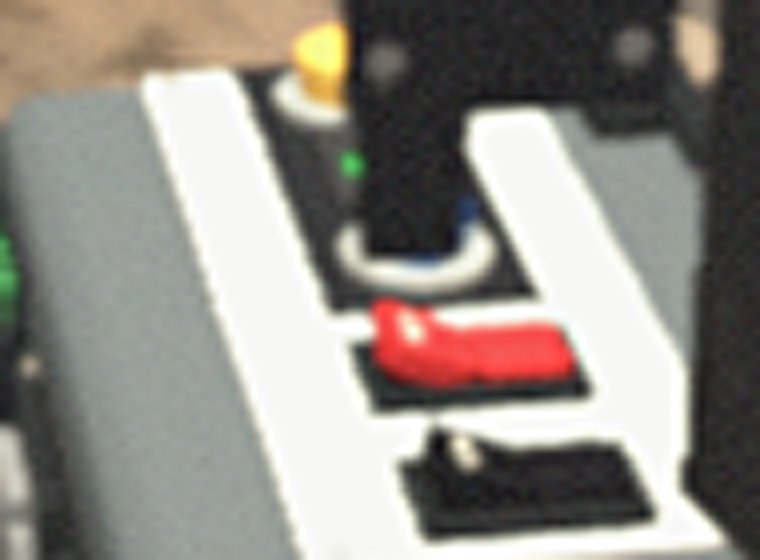

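The flag is green again, and the fingertips are over the white-lined front half of the red rocker. I'll press it down.

step_arm:
  rows:
    - [6, 1, 1, 0, 0, 0]
    - [5, 0, 0, 0, 0, 0]
    - [4, 0, 0, 0, 0, 0]
    - [4, 0, 0, 0, 0, 0]

```text
t: 9.88
eef_pos: [498.2, -85.5, 179.5]
tcp_rot: [-0.208, 1.565, 1.142]
ft_force: [-1.7, -0.5, 1.7]
opening: 0.008
```

step_arm:
  rows:
    - [3, 0, 0, 0, 0, 0]
    - [3, 0, 0, 0, 0, 0]

```text
t: 10.12
eef_pos: [498.4, -85.5, 174.6]
tcp_rot: [-0.385, 1.564, 0.964]
ft_force: [-13.7, 3.7, 49.3]
opening: 0.008
```

Solid stop with 49 N on the wrist, so I back off and check.

step_arm:
  rows:
    - [-8, 0, 0, 0, 0, 0]
    - [-15, 0, 0, 0, 0, 0]
    - [-25, 0, 0, 0, 0, 0]
    - [-40, 30, 0, 0, 0, 0]
    - [-20, 40, 0, 0, 0, 0]
    - [0, 0, 0, 0, 0, 0]

```text
t: 10.88
eef_pos: [428.6, -70.6, 288.1]
tcp_rot: [-0.753, 1.563, 0.596]
ft_force: [1.1, -0.3, -0.8]
opening: 0.004
```

```bash
python3 look.py 7 510 -60 156
python3 - <<'E'
from h import *
for n in("side","scene"): cv2.imwrite(f"pics/{n}8.png",env.read_camera(n)[:,:,::-1])
a=cv2.imread("pics/scene0.png").astype(int);b=cv2.imread("pics/scene8.png").astype(int)
d=abs(a-b).sum(2)[125:260,225:380]; print((d>90).sum())
cv2.imwrite("pics/diff8.png",cv2.resize(np.hstack([d.clip(0,255).astype('uint8')]),None,fx=4,fy=4))
E
```

```text
t 10.875 tcp [428.6 -70.6 288.1] tip [428.8 -70.5 263.1] tool delta [107.7 -76.3  27.5] F [ 1.1 -0.3 -0.8]
tilt x-axis [ 0.006  0.004 -1.   ] yaw y 167.30181561683864
side tip px [[264.  190.7]] tgt px [[300.5 233. ]]
crop origin 250 192
scene tip px [[369.7 124. ]] tgt px [[331.8 153.2]]
crop origin 281 113
96
```

View pics/scene7.png

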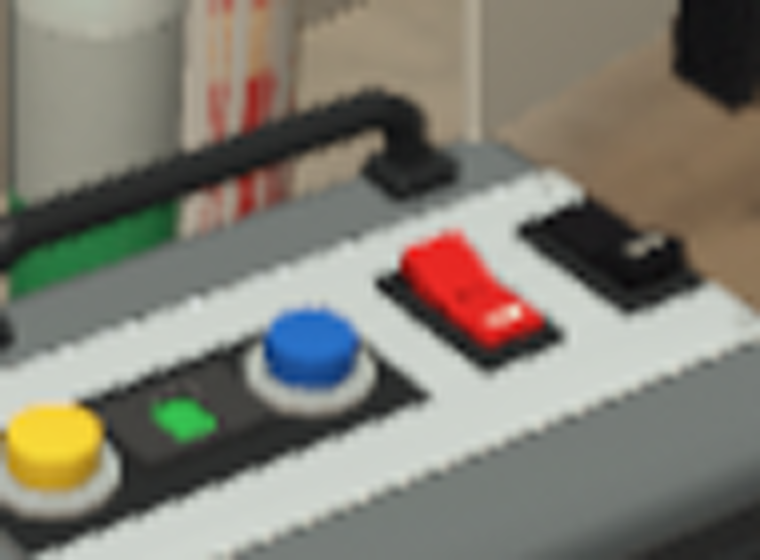

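View pics/side7.png

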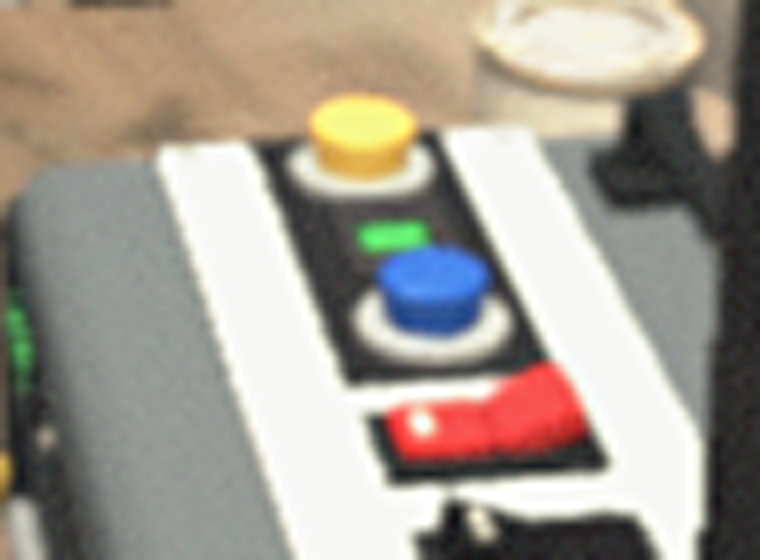

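View pics/diff8.png

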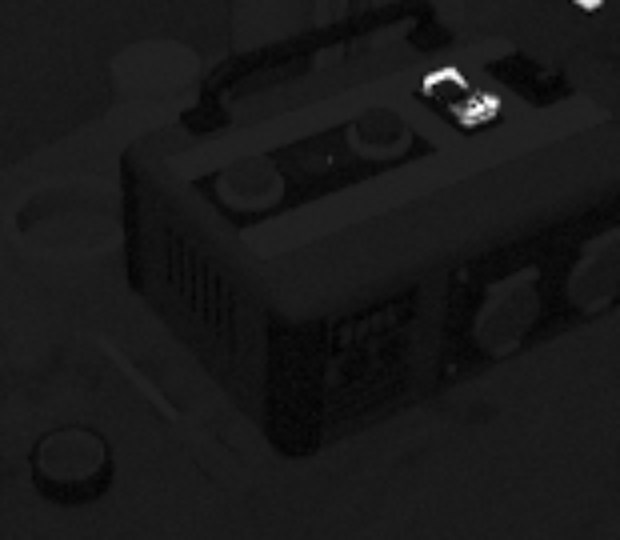

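View pics/scene8.png

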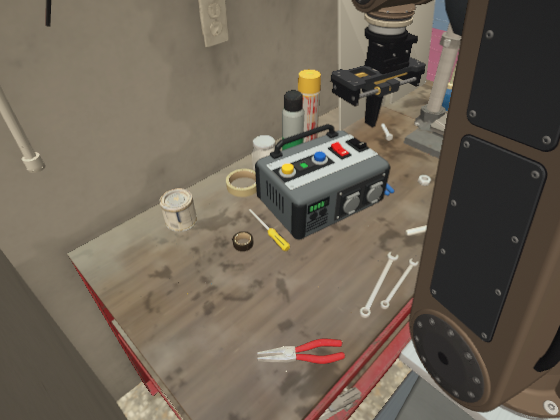

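The red rocker is on with its white-line end down. The flag is green, the black rocker is off and both buttons are up. In the scene image only the rocker has changed since the start, so I'll hand in.

```bash
python3 -c "
from cell import env
print(env.job_done(), env.state()['t'])"
```

```text
the job is handed in; nothing more can be done
the job is handed in; nothing more can be done
```

I tripped the breaker with the yellow test button, latched it again with the blue reset button, then pushed the red rocker's front end down. I handed the job in at about 11 s, and no verdict was reported.

- **Trip and reset:** after the yellow button was pressed fully home (about 15 N), the flag showed orange in both the scene and side views. After the blue button (about 18 N), it showed green, and the red rocker was still off.
- **Final state:** the last pictures show the flag green, the red rocker on, the black rocker off and both buttons up. The arm was clear of everything.
- **Nothing shifted:** compared with the starting scene picture, only the red rocker changed on and around the pack, including the tape and screwdriver. The pliers were mostly outside that comparison, so I did not check them closely.
- **Points that disagreed:** the two cameras put the pack about 3–5 mm apart, so I corrected the aim by eye before each press. The rocker press ended against its stop with 49 N at the wrist, more than needed. That came through the fingertips, and I saw no movement of the pack.

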